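Check and fit a humidity-probe lid on a desiccant canister, held at half turn

TASK

Take the humidity-probe lid from its wooden block by the blue handle and dip the tip of its probe well into the white reference cup. Then set the lid fully down into the notches of the grey desiccant canister and twist it clockwise (seen from above) to the yellow marks half way, never on to the red marks where the lock clicks. The lid springs back when let go, so finish while still holding it there at the yellow marks; do not push the cup, jar, tape roll or cardboard box about.

Things in the scene. Friction and masses are not known exactly. Their poses are not given: they have to be found in the camera images.
- lid: Loose bayonet lid, 0.11 to 0.22 kg. Origin: centre of the underside of its white flange disc (72 mm across, z 0 to 6 mm); z up, x along the handle bar and the two lugs, with a black pointer line on the flange at each end of x. The same after a half turn about z. It starts upright, its plug's bottom on the wooden block and its probe hanging in the block's hole.
- lid_handle (a point): Centre of the top of the lid's blue handle bar: a flat-sided bar 50 mm long along the lid's x, 14 mm wide along its y, from z 6 to 38 mm above the lid's origin.
- lid_lug (a point): Outer end of the lid's +x lug, 31 mm from the axis; an equal lug is at -x. Each is 12 mm wide, 9 to 14 mm below the flange's underside. They stick out of a round grey plug 44 mm across (40 mm at its bottom) that reaches 15 mm below the flange; below that the steel probe, 12 mm across.
- probe_tip (a point): lower end of the steel probe, on the lid's axis, 60 mm below the lid's origin
- stand: Fixed wooden block 90 x 90 x 65 mm high with a 25 mm through hole in its middle that stores the lid; origin at the centre of its underside.
- cup: Loose open white ceramic reference cup, dry and empty, 68 mm across at the rim, 50 mm high, wall 4 mm, at least 40 mm clear across the inside; 0.3 kg; origin at the centre of its underside.
- cup_rim (a point): centre of the cup's mouth, at rim height (50 mm above the table)
- canister: Fixed grey round canister 88 mm across, 90 mm high, blue band, on a 130 x 110 mm foot plate; origin at the centre of its underside, z up. A dark steel ledge ring in its mouth, 6 mm thick and flush with the rim, leaves a 50 mm hole with two notches for the lid's lugs on the canister's x axis (+x and -x). Once down, the lid turns clockwise only (seen from above, negative about z).
- notch (a point): White rim mark at the canister's +x notch (same at -x), 40 mm from the axis. Notches are 18 mm wide and reach 34 mm from the axis. The lid goes down only with its x along the canister's x, either way round, with about 6 degrees and 3 mm of play, until its flange lies on the rim.
- yellow_mark (a point): Yellow rim mark, 45 degrees clockwise from the notch (another opposite): half travel. The lid's black pointers stand at the yellow marks when it is twisted half way.
- red_mark (a point): Red rim mark, 90 degrees clockwise from the notch (another opposite), where the lock clicks. From about 55 degrees the lugs meet spring pawls (about 0.5 N m to pass), which click in behind them near 90 degrees and lock the lid.
- canister_mouth (a point): centre of the canister's mouth at rim height, 90 mm above the table; the lid's origin lies here when it is fully down
- shutter (a joint): Angle in rad of the orange shutter ring inside the canister, 0 at rest, growing clockwise to 1.5. The lid's lugs push it after about 6 degrees of twist, so it reads about 0.1 less than the lid's twist (0.68 at the yellow marks). A spring turns it and the lid back: about 0.05 N m at rest, 0.12 N m at the yellow marks.
- jar: Loose closed amber glass jar, 60 mm across, 75 mm high; leave alone. Origin at the centre of its underside.
- tape: Loose roll of blue cotton tape lying flat, 70 mm across, 20 mm high; leave alone. Origin at the centre of its underside.
- swatch_box: Loose cardboard box 90 x 120 x 35 mm high; leave alone. Origin at the centre of its underside.

How it is judged:
By the outcome, as a careful person would: the job done as asked, in the order asked, and still so for the second after the job is handed in, while the arm keeps its last pose, push and grip.
It also fails if it takes over 48 s, if anything falls off the work surface, if the arm or the gripper's body presses on something with over 40 N, if the wrist force passes 120 N, or if a joint passes its speed limit or range.

ROBOT

A 6-joint arm with a two-finger parallel gripper is mounted at the origin on the work surface. World frame = base frame: x ahead of the robot, y to its left, z up, the work surface at z = 0. Lengths are in m, angles in degrees, forces in N, time in s.
With the tool pointing down it reaches from about 0.35 to 0.875 m from the base axis. Payload 4.2 kg.
Tool frame: the origin (TCP) lies on the centre line of the jaws, within the pads' length; the fingertips stand 19 mm ahead of it and the grasp point (between the pads) is the TCP; z points along the fingers, y is the line along which they close (so a half turn about z gives the same grasp; the last joint's range is limited). The gripper opens to 87 mm and grips with 3 to 60 N. Pads are 19 mm wide; open, the fingers measure 117 mm over their backs; the gripper's body (75 mm by 190 mm) begins 51 mm behind the grasp point.
Start: joints at [90.848, 22.042, 0.453, 0, -68.411, -14.817], TCP at [0.151, 0.607, 0.242] pointing down, gripper open.
Joint ranges: [-179.83, 179.83], [-69.29, 118.12], [-61.27, 80.66], [-181.25, 117.63], [-171.15, -9.14], [-177.46, 177.46]. Speed limits (degrees/s): [159.86, 159.86, 180, 180, 180, 180].

INTERFACE

Orientations are given as a 3x3 rotation matrix whose columns are the frame's x, y, z axes.
In Python, from station import sense, capture, finish_job, search_frame, masks_of gives the robot as it stands.
- The arm moves only by the tool drive_tool, never from a script. Its argument "rows" is a list of rows, each a list of 7 numbers: the opening in per cent of the stroke, from 0 (shut) to 100 (fully open), then the shift along the world's x, y, z in mm, then the turn, a rotation vector about the world's x, y, z in rad. In form: [[fingers, dx, dy, dz, wx, wy, wz], ...]. A call has 1 to 5 rows; each row shifts and turns the commanded pose from where the row before left it; what a row does not reach is not made up. A row lasts 1/12 s, in which the tool goes at most 41.7 mm and 7.16 degrees, less where a joint would pass 70% of its speed; a pose out of reach is approached as far as the arm can. A call is refused whole if a number of a shift passes 41.7 or a number of a turn 0.125, either way. A call with a gripper value outside its range is refused whole. The fingers move at their own pace and stop on an object; the grip force is fixed at half the most. Time passes only in rows, so rows that do not move let the fingers close. It gives the time, the measured TCP pose, the force, the opening and the grip force at its end, in the units of the state.
- sense(): the state, without advancing time (a new reading comes with each control period).
- capture(name): name is "scene" or "top" or "wrist"; returns a dict with "frame" (480x640x3 uint8, red, green, blue), "z_map" (480x640 float32, m along the optical axis (not along the pixel's ray), 0 where there is no reading), "fx", "fy", "cx", "cy" (pixels), "R" (3x3) and "t" (3): a world point X has camera coordinates R X + t; the wrist camera has in their place "T_tool_cam" (4x4, takes a point from camera to tool coordinates, whose origin is the TCP and whose axes are the flange's). Camera axes: x right, y down, z forward; pixel columns grow to the right and rows downward; lengths in m; the calibration is good to about 2 mm. A picture is of the moment at which its call begins: read the wrist's pose just before it.
- finish_job(): hands the job in; it is judged then, once.
Trained networks look in a picture, given as the dict that the camera call returned (one of the last four; its "shot" number tells which), for a name from the list of things; names that differ only in an ending like _2 or _b are one class to them, and where a whole thing is asked for, a point or a joint stands for the part that bears it (a point fixed in the world has none). Each returns a list of dicts, best first, with "p" (0 to 1); they miss things now and then, are a little off and sometimes report something else, mostly with a low value. They report only what shows in the picture. A call takes as long as a camera call.
- search_frame(label, picture): "xy" ([column, row] in pixels, amid what is visible of it).
- masks_of(label, picture): "region" (480x640 bool, what is visible of it) and "xy" ([column, row] in pixels, amid what is visible of it).
The state is a dict: "time_s": time; "joints": joint angles; "joint_velocities": joint speeds; "effort": joint torques, N m; "tcp_pos": TCP position; "ee_rot": TCP orientation; "wrist_force": force on the tool from outside, world axes, zero at the start; "moment": the same for the moment, N m; "gripper_width": opening from 0.0 (shut) to 1.0 (fully open); "gripper_force": force on a finger pad.
Only numpy, scipy, OpenCV 4.12 (cv2) and the standard library are available. Lean on these libraries where they do the work, as an engineer would, in place of code of your own. Each camera call takes 0.05 s, during which the arm holds its last target. There are 200 camera calls.

## Working session

There is one attempt and no reset: what is moved stays moved. The work goes in short steps, Python scripts to look and compute and a tool call to move; the robot and the scene stay as the last step left them, time stands still between calls to the robot, and variables do not carry over. Pictures are saved under pics/ and viewed, at most 10 in all, crops included, and the job is handed in when it is done.

Besides the shell and the picture viewer there is one more tool, called after "Call:" in YAML: its name, and indented under it one key for each argument. drive_tool: Moves the arm, as the interface text tells. Its arguments: {"type":"object","properties":{"rows":{"type":"array"}},"required":["rows"]}

```bash
mkdir -p pics; cat > h.py <<'E'
import numpy as np, cv2
from station import sense, capture, finish_job, search_frame, masks_of
def cloud(p, s=None):
    z=p["z_map"]; v,u=np.mgrid[:480,:640]
    c=np.stack([(u-p["cx"])/p["fx"]*z,(v-p["cy"])/p["fy"]*z,z],-1)
    if "R" in p: w=(c-np.array(p["t"]))@np.array(p["R"])
    else:
        T=np.array(p["T_tool_cam"]); w=(c@T[:3,:3].T+T[:3,3])@np.array(s["ee_rot"]).T+np.array(s["tcp_pos"])
    w[z<=0]=np.nan
    return w
def save(p,n): cv2.imwrite("pics/"+n,p["frame"][:,:,::-1])
E
python3 - <<'E'
from h import *
np.set_printoptions(precision=3,suppress=True)
s=sense();print(s)
for cam in ["top","scene"]:
    p=capture(cam);save(p,cam+"0.png");w=cloud(p)
    for n in ["lid","stand","cup","canister","jar","tape","swatch_box","notch","yellow_mark","red_mark"]:
        if "mark" in n or n=="notch":
            for d in search_frame(n,p)[:3]:
                x,y=map(int,d["xy"]);print(cam,n,round(d["p"],2),d["xy"],w[y,x])
            continue
        for d in masks_of(n,p)[:2]:
            q=w[d["region"]];q=q[~np.isnan(q[:,0])]
            if len(q)==0: continue
            zt=np.percentile(q[:,2],97);t=q[q[:,2]>zt-.006]
            print(cam,n,round(d["p"],2),np.array(d["xy"]),"ztop",zt,"top mid",(t.min(0)+t.max(0))/2,"mean",t.mean(0),"ext",np.ptp(t,axis=0)[:2])
E
```

```text
{'time_s': 0.0, 'joints': array([ 90.848,  22.09 ,   0.38 ,  -0.03 , -68.413, -14.817]), 'joint_velocities': array([-0.031, -0.041,  0.094,  0.053,  0.01 , -0.056]), 'effort': array([ -0.001, -39.066,  18.74 ,   4.22 ,   0.011,  -0.   ]), 'tcp_pos': array([0.151, 0.606, 0.24 ]), 'ee_rot': array([[ 0.97 , -0.242, -0.   ],
       [-0.242, -0.97 , -0.002],
       [ 0.   ,  0.002, -1.   ]]), 'wrist_force': array([0.525, 0.172, 0.003]), 'moment': array([-0.003,  0.044,  0.015]), 'gripper_force': 0.0, 'gripper_width': 0.9955067891053733}
top lid 0.81 [441.7 278.6] ztop 0.11862415533532514 top mid [ 0.521 -0.247  0.117] mean [ 0.521 -0.247  0.117] ext [0.046 0.034]
top stand 0.7 [424.3 284.4] ztop 0.06722740594506915 top mid [ 0.521 -0.246  0.074] mean [ 0.52  -0.241  0.064] ext [0.109 0.112]
top cup 0.56 [333.4 217.6] ztop 0.05043102728486187 top mid [ 0.651 -0.033  0.049] mean [ 0.651 -0.034  0.049] ext [0.067 0.065]
top canister 0.69 [200.1 277.7] ztop 0.09121115128582749 top mid [0.523 0.249 0.09 ] mean [0.523 0.25  0.089] ext [0.086 0.086]
top canister 0.56 [427.4 184.9] ztop 0.0372386
[... 1561 characters left out ...]
076] ext [0.053 0.05 ]
scene jar 0.21 [483.4 286.6] ztop 0.0804077739906438 top mid [0.505 0.246 0.08 ] mean [0.503 0.248 0.076] ext [0.032 0.045]
scene tape 0.56 [384.1 251.2] ztop 0.02289852695117341 top mid [0.439 0.037 0.021] mean [0.441 0.038 0.021] ext [0.07  0.068]
scene tape 0.46 [475.3 323.1] ztop 0.09246993370231124 top mid [0.525 0.252 0.09 ] mean [0.53  0.254 0.091] ext [0.091 0.086]
scene swatch_box 0.92 [165.4 264.3] ztop 0.0379297411281528 top mid [ 0.722 -0.237  0.036] mean [ 0.725 -0.233  0.036] ext [0.118 0.139]
scene notch 0.76 [475.8, 322.8] [0.567 0.268 0.063]
scene yellow_mark 0.71 [473.3, 324.2] [0.565 0.265 0.057]
scene red_mark 0.91 [472.8, 324.7] [0.566 0.264 0.057]
```

View pics/top0.png

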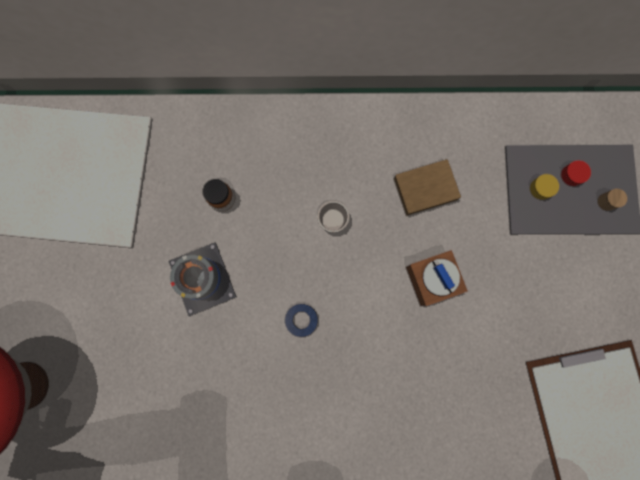

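View pics/scene0.png

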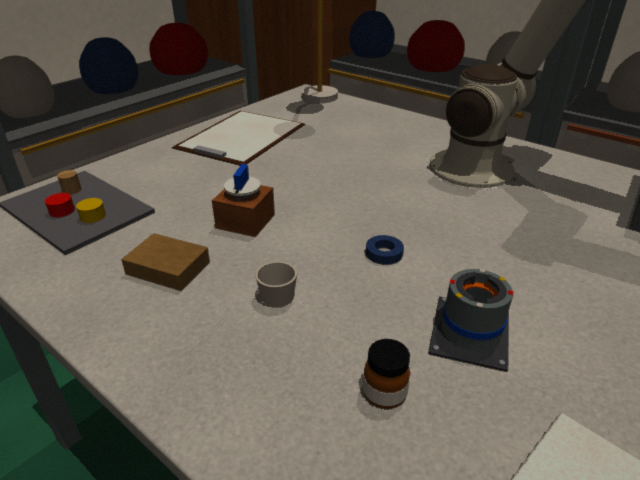

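The top view shows the lid on its block at (441,278), cup (334,217), canister (195,278), tape (302,321), jar (217,194) and box (428,187). Next I need the handle angle and the canister mark angles.

```bash
cat >> h.py <<'E'
def hsv(p): return cv2.cvtColor(p["frame"],cv2.COLOR_RGB2HSV).astype(int)
def handle(p,s,zmin,c,r=.06):
    w=cloud(p,s);H=hsv(p)
    m=(H[...,0]>95)&(H[...,0]<135)&(H[...,1]>120)&(w[...,2]>zmin)&(np.hypot(w[...,0]-c[0],w[...,1]-c[1])<r)
    q=w[m]; zt=np.percentile(q[:,2],95); q=q[q[:,2]>zt-.005]
    (cx,cy),(a,b),an=cv2.minAreaRect((q[:,:2]*1000).astype(np.float32))
    if a<b: an+=90
    return len(q),zt,(cx,cy),(a,b),an%180
def marks(p,s,c,zr=(.08,.1)):
    w=cloud(p,s);H=hsv(p);rad=np.hypot(w[...,0]-c[0],w[...,1]-c[1])
    ring=(rad>.034)&(rad<.047)&(w[...,2]>zr[0])&(w[...,2]<zr[1])
    sat=H[...,1]>110;h=H[...,0];V=H[...,2]
    out=[]
    for n,m in dict(red=sat&((h<8)|(h>172)),yel=sat&(h>18)&(h<36),wht=(H[...,1]<45)&(V>150)).items():
        k,l,st,ce=cv2.connectedComponentsWithStats((m&ring).astype(np.uint8))
        for i in range(1,k):
            if st[i,4]>=3:
                q=w[l==i].mean(0); out.append((n,int(st[i,4]),np.round(ce[i]),np.round(q*1000,1),round(float(np.degrees(np.arctan2(q[1]-c[1],q[0]-c[0]))),1)))
    return out
E
python3 - <<'E'
from h import *
for cam in ["top","scene"]:
    p=capture(cam)
    try: print(handle(p,None,.09,(.522,-.246)))
    except Exception as e: print(e)
    for o in marks(p,None,(.524,.250)): print(*o)
    q=cloud(p)[search_frame("lid",p)[0]["xy"] and masks_of("lid",p)[0]["region"]]; f=q[(q[:,2]>.08)&(q[:,2]<.092)]; print("flange",(np.nanmin(f,0)+np.nanmax(f,0))/2,np.ptp(f,axis=0))
E
```

```text
(166, np.float64(0.11903927969220066), (521.108154296875, -245.5975341796875), (48.1960563659668, 13.836837768554688), 28.6567325592041)
red 13 [210. 268.] [539.  212.2  88.6] -68.3
red 12 [172. 284.] [509.1 286.2  89.8] 112.3
yel 5 [199. 257.] [561.3 234.1  90.4] -23.0
yel 12 [182. 294.] [487.4 265.6  89.5] 156.9
flange [ 0.52217304 -0.24605557  0.08600549] [0.06604066 0.07034901 0.011933  ]
(107, np.float64(0.12034728017183585), (523.9922485351562, -244.48822021484375), (53.675899505615234, 13.61547565460205), 28.27869987487793)
red 20 [452. 281.] [540.3 213.9  92.3] -65.7
red 21 [510. 292.] [510.5 288.1  92.5] 109.5
yel 21 [502. 279.] [488.2 266.6  92. ] 155.1
yel 30 [458. 295.] [562.2 235.3  92. ] -21.1
flange [ 0.52327185 -0.24570684  0.08649934] [0.07357003 0.07409082 0.01077954]
```

Call:
drive_tool:
  rows:
    - [100,28.6,-27.5,0,0,0,0.057]
    - [100,28.6,-27.5,0,0,0,0.057]
    - [100,28.6,-27.5,0,0,0,0.057]
    - [100,28.6,-27.5,0,0,0,0.057]
    - [100,28.6,-27.5,0,0,0,0.057]

```text
time_s: 1.82
tcp_pos: [0.2948, 0.4676, 0.2417]
ee_rot: [[0.999, 0.045, 0.0], [0.045, -0.999, 0.0], [0.0, -0.0, -1.0]]
wrist_force: [0.6, 0.5, 0.2]
gripper_width: 1.002
gripper_force: 0.0
```

Call:
drive_tool:
  rows:
    - [100,28.6,-27.5,0,0,0,0.057]
    - [100,28.6,-27.5,0,0,0,0.057]
    - [100,28.6,-27.5,0,0,0,0.057]
    - [100,28.6,-27.5,0,0,0,0.057]
    - [100,28.6,-27.5,0,0,0,0.057]

```text
time_s: 2.23
tcp_pos: [0.4379, 0.33, 0.2419]
ee_rot: [[0.946, 0.323, 0.0], [0.323, -0.946, 0.001], [0.001, -0.0, -1.0]]
wrist_force: [0.6, -0.2, 0.3]
gripper_width: 0.998
gripper_force: 0.0
```

Call:
drive_tool:
  rows:
    - [100,28.6,-27.5,0,0,0,0.057]
    - [100,28.6,-27.5,0,0,0,0.057]
    - [100,28.6,-27.5,0,0,0,0.057]
    - [100,0,0,0,0,0,0]
    - [100,0,0,0,0,0,0]

```text
time_s: 2.65
tcp_pos: [0.5238, 0.2472, 0.2412]
ee_rot: [[0.881, 0.473, -0.0], [0.473, -0.881, -0.0], [-0.001, 0.0, -1.0]]
wrist_force: [-0.2, 0.5, -0.2]
gripper_width: 0.995
gripper_force: 0.0
```

```bash
python3 - <<'E'
from h import *
s=sense();p=capture("wrist");save(p,"w1.png")
print(s["time_s"],s["tcp_pos"],s["ee_rot"][:,0],s["joints"],p["T_tool_cam"],p["fx"])
for o in marks(p,s,(.524,.250)): print(*o)
E
```

```text
2.65 [0.52379816 0.24724378 0.24117687] [ 8.80957203e-01  4.73195664e-01 -5.20125510e-04] [ 4.12812073e+01  1.76227930e+01 -6.19560036e+00 -4.42764715e-03
 -6.62112582e+01  7.69625194e+01] [[ 4.96593022e-05 -9.56650472e-01 -2.91238514e-01  7.97159748e-02]
 [ 9.99999140e-01  4.29218654e-04 -1.23937237e-03  9.37450199e-04]
 [ 1.31065117e-03 -2.91238202e-01  9.56649670e-01 -1.43790630e-01]
 [ 0.00000000e+00  0.00000000e+00  0.00000000e+00  1.00000000e+00]] 354.6102732565191
red 72 [267. 221.] [509.7 287.1  91.3] 111.0
red 71 [360. 231.] [539.4 212.7  91.1] -67.5
yel 86 [351. 197.] [561.7 234.2  91. ] -22.8
yel 69 [278. 253.] [488.  265.7  91.5] 156.5
wht 252 [315. 180.] [559.5 267.7  90.8] 26.5
wht 11 [343. 194.] [560.3 241.   90.6] -13.9
wht 47 [274. 205.] [524.6 287.9  90.6] 89.1
wht 153 [357. 212.] [552.1 223.3  90.5] -43.5
```

View pics/w1.png

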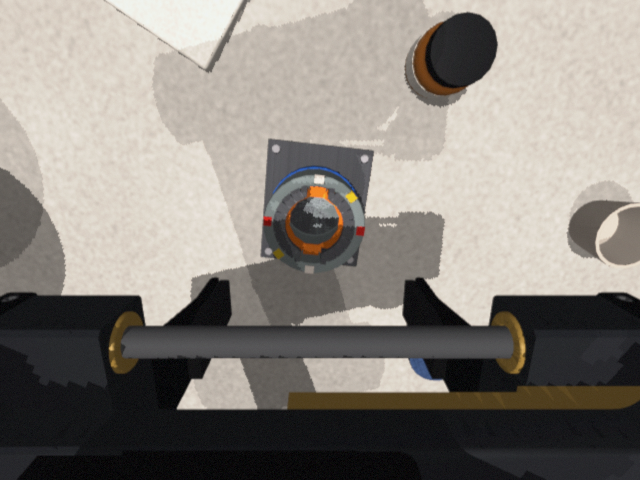

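The wrist view shows the canister at (314,224), with white notch marks at (319,180) and (309,268), yellow at (351,197) and (278,253), and red at (267,221) and (360,231). So the centre is (524.7, 249.9) mm and the notch axis is at 21.9°.

Call:
drive_tool:
  rows:
    - [100,-0.2,-41.2,0,0,0,0]
    - [100,-0.2,-41.2,0,0,0,0]
    - [100,-0.2,-41.2,0,0,0,0]
    - [100,-0.2,-41.2,0,0,0,0]
    - [100,-0.2,-41.2,0,0,0,0]

```text
time_s: 3.12
tcp_pos: [0.5207, 0.0429, 0.242]
ee_rot: [[0.877, 0.48, 0.001], [0.48, -0.877, 0.0], [0.001, 0.0, -1.0]]
wrist_force: [1.0, -0.6, 0.6]
gripper_width: 1.004
gripper_force: 0.0
```

Call:
drive_tool:
  rows:
    - [100,-0.2,-41.2,0,0,0,0]
    - [100,-0.2,-41.2,0,0,0,0]
    - [100,-0.2,-41.2,0,0,0,0]
    - [100,-0.2,-41.2,0,0,0,0]
    - [100,-0.2,-41.2,0,0,0,0]

```text
time_s: 3.53
tcp_pos: [0.5204, -0.1632, 0.2421]
ee_rot: [[0.878, 0.479, 0.001], [0.479, -0.878, 0.0], [0.001, 0.0, -1.0]]
wrist_force: [0.9, 0.5, 0.4]
gripper_width: 0.999
gripper_force: 0.0
```

Call:
drive_tool:
  rows:
    - [100,0,-41.2,-10,0,0,0]
    - [100,0,-41.2,-10,0,0,0]
    - [100,0,0,-20,0,0,0]
    - [100,0,0,0,0,0,0]
    - [100,0,0,0,0,0,0]

```text
time_s: 3.95
tcp_pos: [0.5202, -0.2429, 0.2012]
ee_rot: [[0.878, 0.478, -0.003], [0.478, -0.878, 0.001], [-0.002, -0.002, -1.0]]
wrist_force: [0.6, 0.2, 0.7]
gripper_width: 0.997
gripper_force: 0.0
```

```bash
python3 - <<'E'
from h import *
s=sense();p=capture("wrist");save(p,"w2.png")
print(s["time_s"],s["tcp_pos"],np.degrees(np.arctan2(*s["ee_rot"][1::-1,0])),s["joints"])
print(handle(p,s,.095,(.522,-.246)))
E
```

```text
3.95 [ 0.52017231 -0.24288069  0.2011839 ] 28.549838758655184 [-8.87008304e+00  1.90219564e+01 -1.02109259e+01 -7.23923083e-03
 -6.09238705e+01  1.27423343e+02]
(622, np.float64(0.299951415422469), (537.9195556640625, -222.74964904785156), (6.06028413772583, 79.12962341308594), 116.84634017944336)
```

View pics/w2.png

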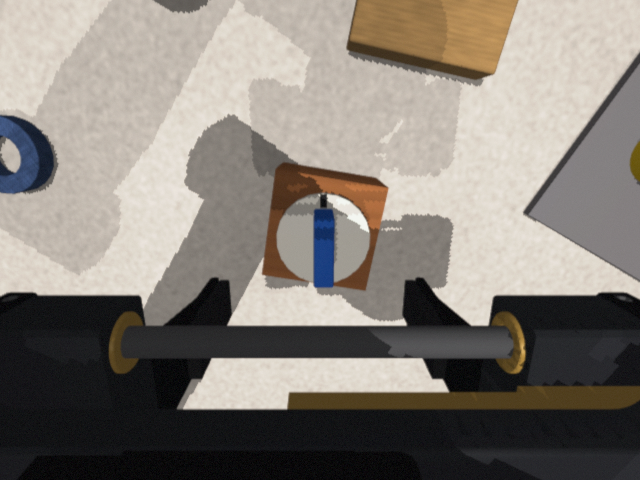

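The handle shows blue at (324,248), parallel to the tool x axis and nearly centred.

```bash
sed -i 's/(w\[...,2\]>zmin)&/(w[...,2]>zmin)\&(w[...,2]<zmin+.06)\&/' h.py; python3 - <<'E'
from h import *
s=sense();p=capture("wrist")
print(s["tcp_pos"],s["joints"]);print(handle(p,s,.095,(.522,-.246)))
E
```

```text
[ 0.52106801 -0.24265537  0.20245267] [-8.81984426e+00  1.89502955e+01 -1.01314926e+01  2.09131459e-02
 -6.09158697e+01  1.27430037e+02]
(1324, np.float64(0.11960864046722891), (523.1788940429688, -247.3736572265625), (49.848060607910156, 12.629201889038086), 28.50699806213379)
```

Call:
drive_tool:
  rows:
    - [100,2,-4,-30,0,0,0]
    - [100,0,0,-30,0,0,0]
    - [100,0,0,-20,0,0,0]
    - [100,0,0,-12,0,0,0]
    - [100,0,0,0,0,0,0]

```text
time_s: 4.47
tcp_pos: [0.522, -0.246, 0.1084]
ee_rot: [[0.878, 0.479, -0.004], [0.479, -0.878, 0.001], [-0.003, -0.003, -1.0]]
wrist_force: [0.1, 0.5, 0.5]
gripper_width: 1.006
gripper_force: 0.0
```

Call:
drive_tool:
  rows:
    - [0,0,0,0,0,0,0]
    - [0,0,0,0,0,0,0]
    - [0,0,0,0,0,0,0]
    - [0,0,0,0,0,0,0]
    - [0,0,0,0,0,0,0]

```text
time_s: 4.88
tcp_pos: [0.5232, -0.248, 0.111]
ee_rot: [[0.879, 0.477, 0.002], [0.477, -0.879, -0.0], [0.002, 0.001, -1.0]]
wrist_force: [-0.2, -1.0, 0.1]
gripper_width: 0.708
gripper_force: 0.0
```

Call:
drive_tool:
  rows:
    - [0,0,0,0,0,0,0]
    - [0,0,0,0,0,0,0]
    - [0,0,0,0,0,0,0]
    - [0,0,0,0,0,0,0]
    - [0,0,0,0,0,0,0]

```text
time_s: 5.3
tcp_pos: [0.5226, -0.248, 0.1098]
ee_rot: [[0.879, 0.477, -0.0], [0.477, -0.879, 0.0], [-0.0, -0.0, -1.0]]
wrist_force: [0.2, -0.2, 0.2]
gripper_width: 0.325
gripper_force: 0.0
```

Call:
drive_tool:
  rows:
    - [0,0,0,0,0,0,0]
    - [0,0,0,0,0,0,0]
    - [0,0,0,0,0,0,0]
    - [0,0,0,0,0,0,0]
    - [0,0,0,0,0,0,0]

```text
time_s: 5.72
tcp_pos: [0.5225, -0.2479, 0.1098]
ee_rot: [[0.879, 0.477, -0.0], [0.477, -0.879, 0.0], [-0.0, -0.0, -1.0]]
wrist_force: [0.1, 0.8, 0.0]
gripper_width: 0.16
gripper_force: 30.0
```

Call:
drive_tool:
  rows:
    - [0,0,0,10,0,0,0]
    - [0,0,0,10,0,0,0]
    - [0,0,0,10,0,0,0]
    - [0,0,0,15,0,0,0]
    - [0,0,0,15,0,0,0]

```text
time_s: 6.13
tcp_pos: [0.5226, -0.248, 0.1713]
ee_rot: [[0.879, 0.477, 0.0], [0.477, -0.879, -0.0], [0.0, 0.0, -1.0]]
wrist_force: [0.4, -0.7, -1.7]
gripper_width: 0.156
gripper_force: 30.0
```

Call:
drive_tool:
  rows:
    - [0,5,8,20,0,0,0]
    - [0,18,30,0,0,0,0]
    - [0,18,30,0,0,0,0]
    - [0,18,30,0,0,0,0]
    - [0,18,30,0,0,0,0]

```text
time_s: 6.55
tcp_pos: [0.6004, -0.1188, 0.1916]
ee_rot: [[0.879, 0.476, 0.002], [0.476, -0.879, 0.0], [0.002, 0.001, -1.0]]
wrist_force: [0.6, -0.3, -2.2]
gripper_width: 0.157
gripper_force: 30.0
```

Call:
drive_tool:
  rows:
    - [0,18,30,0,0,0,0]
    - [0,18,30,0,0,0,0]
    - [0,14,20,0,0,0,0]
    - [0,2.4,7,0,0,0,0]
    - [0,0,0,0,0,0,0]

```text
time_s: 6.97
tcp_pos: [0.6528, -0.0309, 0.1904]
ee_rot: [[0.878, 0.479, 0.001], [0.479, -0.878, 0.0], [0.001, 0.0, -1.0]]
wrist_force: [-0.3, -0.3, -1.7]
gripper_width: 0.161
gripper_force: 30.0
```

```bash
python3 - <<'E'
from h import *
s=sense();p=capture("wrist");save(p,"w3.png")
print(s["time_s"],s["tcp_pos"],s["joints"])
print(handle(p,s,s["tcp_pos"][2]-.02,s["tcp_pos"][:2]))
w=cloud(p,s);d=masks_of("cup",p)
for e in d[:2]:
    q=w[e["region"]];q=q[(q[:,2]>.044)&(q[:,2]<.056)]
    if len(q)>5: print(e["p"],(q.min(0)+q.max(0))/2,np.ptp(q,axis=0))
E
```

```text
6.9667 [ 0.65283329 -0.03095     0.19036749] [ 1.14336910e+01  2.68644006e+01  5.96190932e-01 -1.12592868e-02
 -6.36824962e+01  1.07213037e+02]
(2348, np.float64(0.2000152504343937), (656.04150390625, -32.91765594482422), (50.54534149169922, 32.04679489135742), 46.76095962524414)
0.88 [ 0.66304319 -0.03128683  0.04831689] [0.04700099 0.06218717 0.00862505]
```

View pics/w3.png

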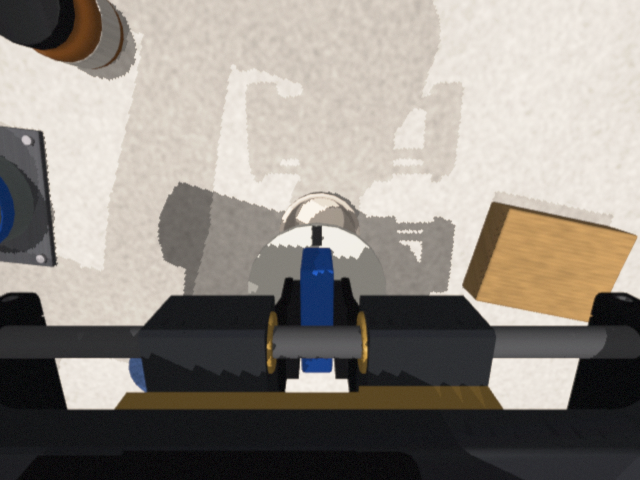

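The lid is held upright, with the pointer at (317,235), and the cup rim shows at (320,200) behind it. The cup's far edge puts its centre at about (652,-32), under the probe. I'll dip to a tip height of about 20 mm.

Call:
drive_tool:
  rows:
    - [0,0,-1,-25,0,0,0]
    - [0,0,0,-25,0,0,0]
    - [0,0,0,-20,0,0,0]
    - [0,0,0,-10,0,0,0]
    - [0,0,0,0,0,0,0]

```text
time_s: 7.48
tcp_pos: [0.6498, -0.0355, 0.1075]
ee_rot: [[0.88, 0.475, -0.006], [0.475, -0.88, -0.001], [-0.005, -0.002, -1.0]]
wrist_force: [-0.3, 0.0, -1.4]
gripper_width: 0.157
gripper_force: 30.0
```

Call:
drive_tool:
  rows:
    - [0,0,0,0,0,0,0]
    - [0,0,0,0,0,0,0]
    - [0,0,0,0,0,0,0]
    - [0,0,0,0,0,0,0]
    - [0,0,0,0,0,0,0]

```text
time_s: 7.9
tcp_pos: [0.6525, -0.0339, 0.111]
ee_rot: [[0.879, 0.477, 0.002], [0.477, -0.879, 0.0], [0.002, 0.001, -1.0]]
wrist_force: [-0.6, 0.6, -1.0]
gripper_width: 0.159
gripper_force: 30.0
```

Call:
drive_tool:
  rows:
    - [0,0,0,0,0,0,0]
    - [0,0,0,20,0,0,0]
    - [0,0,0,30,0,0,0]
    - [0,0,0,30,0,0,0]
    - [0,0,0,30,0,0,0]

```text
time_s: 8.32
tcp_pos: [0.6518, -0.034, 0.2211]
ee_rot: [[0.879, 0.477, -0.001], [0.477, -0.879, -0.0], [-0.001, -0.0, -1.0]]
wrist_force: [0.1, 0.3, -1.7]
gripper_width: 0.16
gripper_force: 30.0
```

Call:
drive_tool:
  rows:
    - [0,-14,31.5,0,0,0,0]
    - [0,-14,31.5,0,0,0,0]
    - [0,-14,31.5,0,0,0,-0.03]
    - [0,-14,31.5,0,0,0,-0.03]
    - [0,-14,31.5,0,0,0,-0.03]

```text
time_s: 8.73
tcp_pos: [0.5811, 0.1248, 0.2203]
ee_rot: [[0.919, 0.394, 0.001], [0.394, -0.919, 0.0], [0.001, -0.0, -1.0]]
wrist_force: [-0.2, 0.2, -1.2]
gripper_width: 0.16
gripper_force: 30.0
```

Call:
drive_tool:
  rows:
    - [0,-14,31.5,0,0,0,-0.025]
    - [0,-14,31.5,0,0,0,0]
    - [0,-14,31.5,0,0,0,0]
    - [0,-14,31.5,0,0,0,0]
    - [0,0,0,0,0,0,0]

```text
time_s: 9.15
tcp_pos: [0.5242, 0.2543, 0.2203]
ee_rot: [[0.926, 0.378, 0.001], [0.378, -0.926, 0.002], [0.002, -0.002, -1.0]]
wrist_force: [0.3, -0.1, -1.6]
gripper_width: 0.161
gripper_force: 30.0
```

Call:
drive_tool:
  rows:
    - [0,0,0,0,0,0,0]
    - [0,0,0,0,0,0,0]

```text
time_s: 9.32
tcp_pos: [0.5259, 0.2495, 0.22]
ee_rot: [[0.928, 0.374, 0.0], [0.374, -0.928, -0.0], [-0.0, 0.0, -1.0]]
wrist_force: [0.1, -0.6, -2.0]
gripper_width: 0.159
gripper_force: 30.0
```

```bash
cat > pose.py <<'E'
from h import *
import sys
s=sense();p=capture("wrist");save(p,sys.argv[1]+".png")
q=capture("scene");save(q,sys.argv[1]+"s.png")
print(s["time_s"],s["tcp_pos"],np.degrees(np.arctan2(*s["ee_rot"][1::-1,0])),s["wrist_force"],s["moment"],s["joints"])
w=cloud(p,s);H=hsv(p);zt=s["tcp_pos"][2]
# flange white disc
m=(H[...,1]<60)&(H[...,2]>110)&(abs(w[...,2]-(zt-.024))<.005)&(np.hypot(w[...,0]-s["tcp_pos"][0],w[...,1]-s["tcp_pos"][1])<.05)
f=w[m]; print("flange n",len(f),"z",np.median(f[:,2]),"max proj on tool x",np.percentile((f-s["tcp_pos"])@s["ee_rot"][:,0],99.5))
y=(f-s["tcp_pos"])@s["ee_rot"][:,1]; print("y range",y.min(),y.max())
for o in marks(p,s,(.5247,.2499)): print(*o)
E
python3 pose.py w4
```

```text
9.3167 [0.52586762 0.24954417 0.22003743] 21.9392354859932 [ 0.11490372 -0.57147346 -2.04736882] [-0.0908785  -0.01708779  0.0504224 ] [ 4.13246569e+01  1.88021995e+01 -7.64805657e+00  9.08271686e-03
 -6.35557165e+01  7.06105336e+01]
flange n 5630 z 0.1968295441307884 max proj on tool x 0.035881456161326146
y range -0.03476488954923668 0.03616221021025734
red 79 [265. 236.] [509.8 286.8  91.4] 111.9
red 77 [365. 236.] [540.  212.6  91.3] -67.7
yel 100 [351. 201.] [561.7 234.   90.9] -23.2
wht 236 [306. 188.] [558.2 270.5  90.9] 31.6
wht 17 [330. 187.] [565.4 253.4  90.5] 5.0
wht 3 [279. 198.] [542.8 287.1  89.7] 64.1
wht 233 [272. 212.] [530.4 288.2  90.5] 81.6
```

View pics/w4.png

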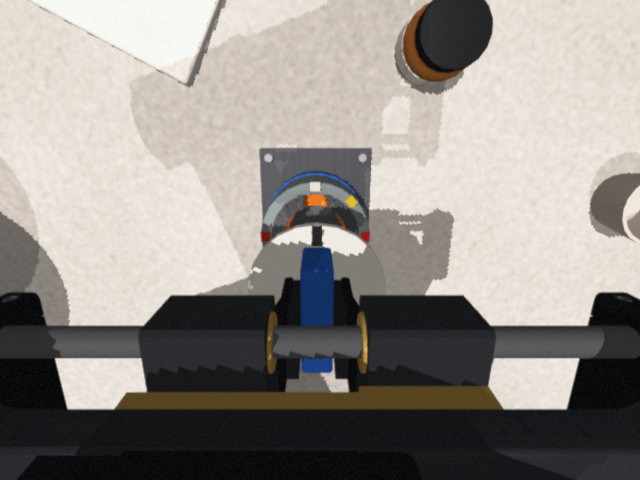

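The lid is aligned with the canister: the pointer is at (317,235), with the red marks symmetric at (265,236) and (365,236). The offset is about 1 mm, so I'll lower it.

Call:
drive_tool:
  rows:
    - [0,-1,0,-25,0,0,0]
    - [0,0,0,-25,0,0,0]
    - [0,0,0,-20,0,0,0]
    - [0,0,0,-6,0,0,0]
    - [0,0,0,0,0,0,0]

```text
time_s: 9.83
tcp_pos: [0.5246, 0.2478, 0.1421]
ee_rot: [[0.929, 0.371, -0.003], [0.371, -0.929, -0.003], [-0.004, 0.001, -1.0]]
wrist_force: [-0.4, -0.5, -2.1]
gripper_width: 0.158
gripper_force: 30.0
```

Call:
drive_tool:
  rows:
    - [0,0,0,-3,0,0,0]
    - [0,0,0,-3,0,0,0]
    - [0,0,0,-3,0,0,0]
    - [0,0,0,-3,0,0,0]
    - [0,0,0,0,0,0,0]

```text
time_s: 10.25
tcp_pos: [0.5249, 0.2494, 0.1318]
ee_rot: [[0.928, 0.373, -0.0], [0.373, -0.928, -0.0], [-0.0, -0.0, -1.0]]
wrist_force: [-0.8, 0.4, -1.9]
gripper_width: 0.158
gripper_force: 30.0
```

Call:
drive_tool:
  rows:
    - [0,0,0,-3,0,0,0]
    - [0,0,0,-3,0,0,0]
    - [0,0,0,-2,0,0,0]
    - [0,0,0,-1,0,0,0]
    - [0,0,0,0,0,0,0]

```text
time_s: 10.67
tcp_pos: [0.5249, 0.2494, 0.1225]
ee_rot: [[0.928, 0.373, -0.001], [0.373, -0.928, -0.0], [-0.001, 0.0, -1.0]]
wrist_force: [-0.1, 0.2, -1.2]
gripper_width: 0.157
gripper_force: 30.0
```

Call:
drive_tool:
  rows:
    - [0,0,0,-1,0,0,0]
    - [0,0,0,-1,0,0,0]
    - [0,0,0,0,0,0,0]

```text
time_s: 10.92
tcp_pos: [0.525, 0.2495, 0.1207]
ee_rot: [[0.928, 0.373, -0.0], [0.373, -0.928, -0.0], [-0.0, 0.0, -1.0]]
wrist_force: [-0.6, -0.8, -1.7]
gripper_width: 0.159
gripper_force: 30.0
```

Call:
drive_tool:
  rows:
    - [0,0,0,-0.7,0,0,0]
    - [0,0,0,0,0,0,0]

```text
time_s: 11.08
tcp_pos: [0.525, 0.2495, 0.1201]
ee_rot: [[0.928, 0.373, -0.0], [0.373, -0.928, -0.0], [-0.0, 0.0, -1.0]]
wrist_force: [-0.0, 0.1, -2.0]
gripper_width: 0.163
gripper_force: 30.0
```

Call:
drive_tool:
  rows:
    - [0,0,0,-0.7,0,0,0]
    - [0,0,0,0,0,0,0]

```text
time_s: 11.25
tcp_pos: [0.5252, 0.2496, 0.1198]
ee_rot: [[0.928, 0.373, 0.0], [0.373, -0.928, 0.0], [0.0, 0.0, -1.0]]
wrist_force: [0.6, 0.5, -0.8]
gripper_width: 0.157
gripper_force: 30.0
```

```bash
python3 pose.py w5
```

```text
11.25 [0.52517216 0.24960205 0.11980612] 21.90554020905615 [ 0.61089921  0.51691354 -0.76427673] [-0.06133367  0.06200872 -0.06885386] [ 4.13766855e+01  2.43750440e+01 -1.50557016e+01  1.18337178e-02
 -5.05468374e+01  7.05213366e+01]
flange n 6526 z 0.0964681952946978 max proj on tool x 0.04242605151495064
y range -0.042620145557643846 0.036102097748705396
red 143 [391. 288.] [540.3 212.4  91.3] -67.4
red 167 [239. 288.] [510.3 287.   91.3] 111.2
yel 217 [371. 237.] [562.  234.1  91.2] -22.9
wht 1398 [304. 222.] [556.3 268.1  90.7] 29.9
wht 204 [291. 232.] [550.6 272.7  96.5] 41.4
wht 301 [346. 235.] [559.3 247.1  96.5] -4.7
wht 11 [260. 253.] [534.7 283.   96.4] 73.1
wht 7 [251. 269.] [525.1 284.3  96.6] 89.3
wht 3 [234. 271.] [517.6 292.8  89.6] 99.4
wht 7 [248. 284.] [516.9 283.2  96.7] 103.2
```

Call:
drive_tool:
  rows:
    - [0,0,0,-0.7,0,0,0]
    - [0,0,0,0,0,0,0]

```text
time_s: 11.52
tcp_pos: [0.5251, 0.2496, 0.1198]
ee_rot: [[0.928, 0.373, 0.001], [0.373, -0.928, 0.0], [0.001, 0.0, -1.0]]
wrist_force: [-2.3, -0.6, 5.1]
gripper_width: 0.16
gripper_force: 30.0
```

Call:
drive_tool:
  rows:
    - [0,0,0,-0.7,0,0,0]
    - [0,0,0,0,0,0,0]

```text
time_s: 11.68
tcp_pos: [0.5252, 0.2496, 0.1198]
ee_rot: [[0.928, 0.373, 0.001], [0.373, -0.928, 0.0], [0.001, 0.0, -1.0]]
wrist_force: [-3.3, -0.4, 7.8]
gripper_width: 0.159
gripper_force: 30.0
```

Seated: z stops at 119.8 mm and the force rises. I'll ease the push and twist.

Call:
drive_tool:
  rows:
    - [0,0,0,0.7,0,0,-0.03]
    - [0,0,0,0,0,0,-0.05]
    - [0,0,0,0,0,0,-0.05]
    - [0,0,0,0,0,0,-0.05]
    - [0,0,0,0,0,0,-0.05]

```text
time_s: 12.1
tcp_pos: [0.5259, 0.2503, 0.1198]
ee_rot: [[0.989, 0.15, 0.003], [0.15, -0.989, 0.002], [0.003, -0.001, -1.0]]
wrist_force: [-1.3, 1.6, 3.7]
gripper_width: 0.16
gripper_force: 30.0
```

Call:
drive_tool:
  rows:
    - [0,0,0,0,0,0,-0.05]
    - [0,0,0,0,0,0,-0.05]
    - [0,0,0,0,0,0,-0.05]
    - [0,0,0,0,0,0,-0.05]
    - [0,0,0,0,0,0,0]

```text
time_s: 12.52
tcp_pos: [0.526, 0.2506, 0.1198]
ee_rot: [[0.999, -0.048, 0.003], [-0.048, -0.999, 0.002], [0.003, -0.002, -1.0]]
wrist_force: [-0.2, 3.1, 4.3]
gripper_width: 0.16
gripper_force: 30.0
```

```bash
python3 -c "
from h import *
s=sense();print(s['tcp_pos'],np.degrees(np.arctan2(*s['ee_rot'][1::-1,0])),s['wrist_force'],s['moment'],s['joints'])
p=capture('top');print(handle(p,None,.11,(.5247,.2499)))"
```

```text
[0.52599339 0.25062085 0.11980175] -2.732670204381127 [-0.15424889  3.11924258  4.25347746] [ 0.60081651  0.33506715 -0.01232047] [ 4.14027502e+01  2.44003828e+01 -1.50165804e+01  2.04679790e-02
 -5.03792937e+01  4.58517342e+01]Traceback (most recent call last):
  File "<string>", line 4, in <module>
    p=capture('top');print(handle(p,None,.11,(.5247,.2499)))
                           ~~~~~~^^^^^^^^^^^^^^^^^^^^^^^^^^
  File "h.py", line 16, in handle
    q=w[m]; zt=np.percentile(q[:,2],95); q=q[q[:,2]>zt-.005]
               ~~~~~~~~~~~~~^^^^^^^^^^^
    return _quantile_unchecked(
        a, q, axis, out, overwrite_input, method, keepdims, weights)
    return _ureduce(a,
                    func=_quantile_ureduce_func,
    ...<5 lines>...
                    overwrite_input=overwrite_input,
                    method=method)
    r = func(a, **kwargs)
    result = _quantile(arr,
                       quantiles=q,
    ...<2 lines>...
                       out=out,
                       weights=wgt)
    slices_having_nans = np.isnan(arr[-1, ...])
                                  ~~~^^^^^^^^^
IndexError: index -1 is out of bounds for axis 0 with size 0
```

Call:
drive_tool:
  rows:
    - [0,0,0,0,0,0,-0.05]
    - [0,0,0,0,0,0,-0.05]
    - [0,0,0,0,0,0,-0.05]
    - [0,0,0,0,0,0,-0.05]
    - [0,0,0,0,0,0,-0.05]

```text
time_s: 12.98
tcp_pos: [0.526, 0.2503, 0.1198]
ee_rot: [[0.956, -0.293, 0.003], [-0.293, -0.956, 0.002], [0.002, -0.002, -1.0]]
wrist_force: [-0.0, 2.6, 4.3]
gripper_width: 0.156
gripper_force: 30.0
```

Call:
drive_tool:
  rows:
    - [0,0,0,0,0,0,-0.05]
    - [0,0,0,0,0,0,-0.04]
    - [0,0,0,0,0,0,-0.015]
    - [0,0,0,0,0,0,0]
    - [0,0,0,0,0,0,0]

```text
time_s: 13.4
tcp_pos: [0.526, 0.2503, 0.1198]
ee_rot: [[0.921, -0.39, 0.003], [-0.39, -0.921, 0.002], [0.002, -0.003, -1.0]]
wrist_force: [1.0, 1.1, 5.2]
gripper_width: 0.159
gripper_force: 30.0
```

```bash
python3 pose.py w6; python3 - <<'E'
import cv2
a=cv2.imread("pics/w6.png")[170:370,200:440];b=cv2.imread("pics/w6s.png")[220:380,400:560]
a=cv2.resize(a,(480,400),interpolation=3);b=cv2.resize(b,(320,320),interpolation=3)
import numpy as np
o=np.zeros((400,800,3),np.uint8);o[:,:480]=a;o[:320,480:]=b;cv2.imwrite("pics/c6.png",o)
E
```

```text
13.4 [0.52602754 0.25027331 0.11979011] -22.946809154236075 [0.95978746 1.09674989 5.16366948] [0.44723695 0.02961962 0.19590176] [ 4.13828848e+01  2.44007274e+01 -1.50266892e+01  4.35133997e-02
 -5.03975072e+01  2.56427519e+01]
flange n 5713 z 0.09663516325604947 max proj on tool x 0.036565560488803245
y range -0.04228388949733897 0.037442622628769524
red 216 [373. 240.] [540.  212.3  91.2] -67.8
yel 213 [317. 216.] [562.5 233.8  91.3] -23.0
wht 3 [298. 214.] [566.6 242.4  89.7] -10.2
wht 80 [376. 261.] [530.6 215.2  96.7] -80.3
wht 21 [384. 290.] [514.2 217.   96.9] -107.7
```

View pics/c6.png

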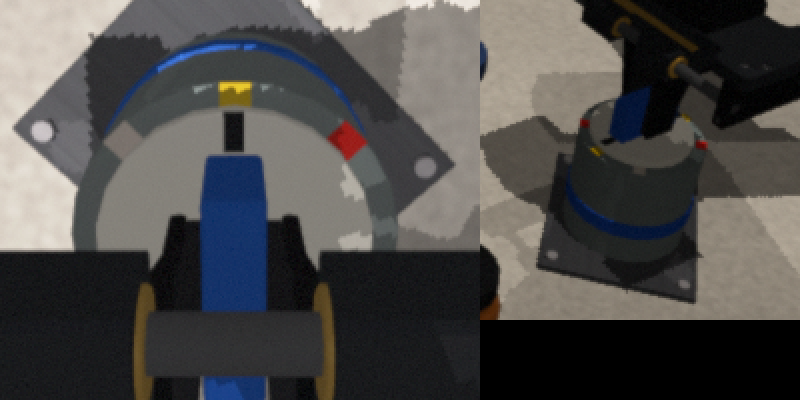

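The black pointer (234,130 in the crop) stands right at the yellow mark (235,95), the lid is flush on the rim and still held. I'll hand it in.

```bash
python3 -c "
from station import finish_job
print(finish_job())"
```

```text
the job is handed in; nothing more can be done
None
```

I dipped the lid's probe about 30 mm into the cup, then set the lid down in the canister and twisted it to the yellow marks. I handed the job in at 13.4 s with the gripper still holding it there; I have not seen the judge's result.

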